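Press a plate under the hold-down spring of a jig

ROBOT

A 6-joint arm with a two-finger parallel gripper is mounted at the origin on a cart in front of the work surface, level with it; the furniture and walls round the work are solid. World frame = base frame: x ahead of the robot, y to its left, z up, the work surface at z = 0. Lengths are in m, angles in rad, forces in N, time in s.
With the tool pointing down it reaches from about 0.35 to 0.85 m from the base axis. Payload 8.1 kg.
Tool frame: the origin (TCP) lies between the finger pads; the fingertips stand 11 mm ahead of it and the grasp point (between the pads) lies 8 mm behind it (robot.tips_ahead is the distance from the TCP to the fingertips, in m); z points along the fingers, y is the line along which they close (so a half turn about z gives the same grasp; the last joint's range is limited). The gripper opens to 93 mm and grips with 3 to 60 N. Pads are 15 mm wide; open, the fingers measure 128 mm over their backs; the gripper's body (75 mm by 188 mm) begins 65 mm behind the grasp point.
Start: joints at [1.198, 0.13, 1.488, -0, 1.523, -0.085], TCP at [0.17, 0.575, 0.23] pointing down, gripper open.
Joint ranges: [-2.96, 2.96], [-0.89, 2.26], [0.02, 2.5], [-1.34, 4.48], [0, 2.73], [-2.66, 2.66]. Speed limits (rad/s): [2.39, 2.39, 2.79, 3.14, 3.14, 3.14].

INTERFACE

Orientations are given as a rotation vector (axis times angle).
In Python, from plant import robot gives the robot as it stands. The module is installed in compiled form; this text tells all that it offers.
- The arm moves only by the tool move_arm, never from a script. Its argument "deltas" is one flat list of numbers, 7 for each row, row after row: the shift along the tool's x, y, z in m, then the turn, a rotation vector about the tool's x, y, z in rad, then the opening, from 0 (shut) to 1 (fully open). A call has 1 to 12 rows; each row is the pose to reach, as a shift and turn from the pose commanded when the call began, along the tool's axes at that moment; what a row does not reach only later rows make up. A row lasts 1/8 s, in which the tool goes at most 62.5 mm and 10.7 degrees, less where a joint would pass 70% of its speed; a pose out of reach is approached as far as the arm can. A call with a gripper value outside its range is refused whole. The fingers move at their own pace and stop on an object; "squeeze" is the grip in N (left out, the last holds). Time passes only in rows, so rows that repeat a pose let the fingers close. It gives the time, the measured TCP pose, the force, the opening and the grip force at its end, in the units of the state.
- robot.read_state(): the state, without advancing time (a new reading comes with each control period).
- robot.read_camera(name): name is "side" or "top"; returns (picture, depth): 384x512x3 uint8, red, green, blue; 384x512 float32, m along the optical axis (not along the pixel's ray), 0 where there is no reading.
- robot.camera_model(name): a dict with "K" (3x3 intrinsics, pixels), "R" (3x3) and "t" (3): a world point X has camera coordinates R X + t. Camera axes: x right, y down, z forward; pixel columns grow to the right and rows downward; lengths in m; the calibration is good to about 2 mm. A picture is of the moment at which its call begins. camera_model takes no time and is no camera call.
- robot.close_job(): hands the job in; it is judged then, once.
Trained networks look in the newest picture that a camera, given by its name, has taken for a name from the list of things; names that differ only in an ending like _2 or _b are one class to them, and where a whole thing is asked for, a point or a joint stands for the part that bears it (a point fixed in the world has none). Each returns a list of dicts, best first, with "confidence" (0 to 1); they miss things now and then, are a little off and sometimes report something else, mostly with a low value. They report only what shows in the picture. A call takes as long as a camera call. They do not tell look-alikes from the thing itself.
- robot.recognise(camera, label): "uv" ([column, row] in pixels, amid what is visible of it).
The state is a dict: "t": time; "q": joint angles; "dq": joint speeds; "joint_torque": joint torques, N m; "tool_pos": TCP position; "orientation": TCP orientation; "force": force on the tool from outside, world axes, zero at the start; "wrist_torque": the same for the moment, N m; "opening": finger opening in m; "gripper_force": force on a finger pad.
Only numpy, scipy, OpenCV 4.12 (cv2) and the standard library are available. Lean on these libraries where they do the work, as an engineer would, in place of code of your own. Each camera call takes 0.05 s, during which the arm holds its last target. There are 200 camera calls.

TASK

The plywood plate in the metal jig lies on a sprung bed that holds it too high to go under the crossbar. With the fingertips on top of the plate, behind the bar, press it down hard and keep pressing while you slide it under the bar and the leaf spring until it is fully home against the end stop; then let go and leave it there under the spring. Do not grip or lift the plate, and leave the other things on the bench where they are.

Things in the scene. Friction and masses are not known exactly. Their poses are not given: they have to be found in the camera images.
- jig: Low aluminium jig, 222 x 112 mm, fixed to the bench. Its +x is the slide direction (towards the stop), +z up; origin on the bench under its middle. Two side rails (inner faces at y = -33.5 and 33.5 mm, tops 26 mm above the bench) guide the plate from x = -100 to 85 mm; the -x end is open. Running faces are slick (friction about 0.15).
- bar_under (a point): middle of the underside of the dark steel crossbar that spans the channel: jig x = 39 mm, 29.5 mm above the bench. The bar covers jig x = 34 to 44 mm, its top is 42 mm (screws 47 mm) above the bench; its posts stand outside the rails.
- bed (a joint): Polished sprung bed under the plate, jig x = -98 to 81 mm, always level. In m: 0 = up (surface 24 mm above the bench, so the plate's top is at 33 mm, 3.5 mm above the bar's underside), grows as pressed down, 0.0065 = bottomed. Takes about 6 N to start, 9 N at 0.0035 (plate just clears the bar), 12 N to bottom. Let go under the bar, the plate stays with the bed near 0.0035.
- leaf (a joint): Leaf spring, 30 mm wide, on the far side of the crossbar, sloping down towards the stop; toe at jig x = 77 mm, 25 mm above the bench at rest. In rad: 0 = at rest, grows as the plate pushes the toe up, about 0.13 with the plate home and let go. It bears on the plate with about 3 N and drags on it as it slides.
- plate: The workpiece: loose plywood plate 62 mm wide, 105 mm long, 9 mm thick, 40 g. Origin under its centre; +z up, its own y (long axis) points along the jig's +x. Starts on the bed, leading edge 8 to 28 mm short of the bar. Home, the rear 54 mm of its top is still clear of the bar: press there, e.g. 25 mm from the rear end.
- plate_lead (a point): middle of the top of the plate's leading edge (the end towards the stop)
- home (a point): point on the face of the dark steel end stop (36 mm tall) where the plate's leading edge arrives: jig x = 85 mm, y = 0, 24 mm above the bench
- gauge_block: bystander, loose: bare steel block 25 x 75 x 25 mm; origin under its centre
- cut_plate_2: bystander, loose: plywood plate 55 x 88 x 9 mm lying on the bench; origin under its centre
- cut_plate_3: bystander, loose: smaller plywood plate 50 x 70 x 12 mm lying on the bench; origin under its centre
- caliper: bystander, loose: caliper 63 x 215 x 12 mm; origin under its centre
- scissors: bystander, loose: scissors 71 x 176 x 11 mm; origin under its centre
- loupe: bystander, loose: round loupe, 40 mm across, 34 mm tall; origin under its centre
Things that resemble listed ones, but are neither listed nor needed, are in the scene too. What is shaped like the plate but orange is not meant.

How it is judged:
By the outcome, as a careful person would: the job done as asked, in the order asked, and still so for the second after the job is handed in, with the robot touching nothing.
It also fails if it takes over 42 s, if anything falls off the work surface, if the arm or the gripper's body presses on something with over 40 N, if the wrist force passes 120 N, or if a joint passes its speed limit or range.

## Working session

There is one attempt and no reset: what is moved stays moved. The work goes in short steps, Python scripts to look and compute and a tool call to move; the robot and the scene stay as the last step left them, time stands still between calls to the robot, and variables do not carry over. Pictures are saved under pics/ and viewed, at most 10 in all, crops included, and the job is handed in when it is done.

Besides the shell and the picture viewer there is one more tool, called after ">>>" as a command line: name --argument value ..., lists and objects as JSON in quotes. move_arm: Moves the arm, as the interface text tells. Its arguments: {"type":"object","properties":{"deltas":{"type":"array","items":{"type":"number"}},"squeeze":{"type":"number"}},"required":["deltas"]}

```bash
mkdir -p pics; cat > h.py <<'E'
import numpy as np, cv2
from plant import robot
def pt(cam,d,u,v):
    m=robot.camera_model(cam);K=np.array(m['K']);R=np.array(m['R']);t=np.array(m['t'])
    z=d[int(round(v)),int(round(u))]
    return R.T@(z*np.linalg.inv(K)@[u,v,1]-t)
def proj(cam,X):
    m=robot.camera_model(cam);c=np.array(m['R'])@X+np.array(m['t']);p=np.array(m['K'])@c
    return p[:2]/p[2]
E
python3 - <<'E'
from h import *
for c in ['top','side']:
    p,d=robot.read_camera(c); cv2.imwrite(f'pics/{c}0.png',p[:,:,::-1]); np.save(f'{c}.npy',d)
    for l in ['jig','plate','bar_under','leaf','plate_lead','home','gauge_block','cut_plate_2','loupe','caliper']:
        for r in robot.recognise(c,l)[:4]:
            print(c,l,np.round(r['uv']),round(r['confidence'],2),np.round(pt(c,d,*r['uv']),3))
E
```

```text
top jig [221. 183.] 0.84 [0.538 0.017 0.025]
top plate [220. 203.] 0.94 [0.477 0.017 0.03 ]
top plate [147. 219.] 0.86 [0.426 0.234 0.005]
top plate [304. 219.] 0.86 [ 0.438 -0.234  0.012]
top plate [389. 218.] 0.78 [ 0.451 -0.49   0.008]
top bar_under [221. 182.] 0.65 [0.542 0.017 0.025]
top leaf [219. 168.] 0.67 [0.584 0.025 0.032]
top plate_lead [306. 220.] 0.9 [ 0.437 -0.239  0.012]
top plate_lead [147. 224.] 0.78 [0.41  0.234 0.006]
top plate_lead [220. 202.] 0.73 [0.481 0.016 0.029]
top plate_lead [390. 221.] 0.57 [ 0.44  -0.49   0.012]
top home [219. 178.] 0.58 [0.553 0.023 0.024]
top gauge_block [186. 191.] 0.77 [0.512 0.12  0.027]
top gauge_block [349. 234.] 0.57 [ 0.4   -0.367  0.009]
top gauge_block [218. 200.] 0.4 [0.484 0.024 0.034]
top cut_plate_2 [260. 164.] 0.61 [ 0.604 -0.098  0.015]
top cut_plate_2 [261. 200.] 0.58 [ 0.492 -0.103  0.01 ]
top loupe [ 99. 234.] 0.68 [0.376 0.364 0.032]
top caliper [347. 233.] 0.63 [ 0.4   -0.361  0.013]
top caliper [260. 201.] 0.42 [ 0.49  -0.103  0.008]
side jig [262. 199.] 0.67 [ 0.531 -0.027  0.025]
side plate [289. 326.] 0.98 [ 0.442 -0.493  0.007]
side plate [205. 168.] 0.91 [0.408 0.222 0.013]
side plate [252. 257.] 0.87 [ 0.43  -0.249  0.009]
side bar_under [262. 197.] 0.67 [ 0.533 -0.026  0.03 ]
side bar_under [238. 189.] 0.65 [0.473 0.03  0.034]
side leaf [270. 185.] 0.5 [0.571 0.008 0.044]
side plate_lead [241. 194.] 0.92 [0.476 0.005 0.033]
side plate_lead [256. 257.] 0.92 [ 0.44  -0.255  0.011]
side plate_lead [289. 324.] 0.69 [ 0.444 -0.491  0.012]
side plate_lead [187. 146.] 0.47 [0.377 0.359 0.028]
side home [264. 198.] 0.61 [ 0.541 -0.023  0.02 ]
side cut_plate_2 [291. 211.] 0.67 [ 0.598 -0.099  0.013]
side cut_plate_2 [185. 147.] 0.18 [0.367 0.357 0.026]
side loupe [185. 146.] 0.69 [0.37  0.363 0.027]
side loupe [242. 193.] 0.17 [0.479 0.005 0.037]
side caliper [254. 292.] 0.72 [ 0.398 -0.369  0.01 ]
```

```bash
python3 - <<'E'
import cv2,numpy as np
a=cv2.imread('pics/top0.png')
cv2.imwrite('pics/crop_top.png',cv2.resize(a[135:260,155:300],None,fx=4.6,fy=4.6,interpolation=cv2.INTER_CUBIC))
b=cv2.imread('pics/side0.png')
cv2.imwrite('pics/crop_side.png',cv2.resize(b[140:260,180:330],None,fx=4.8,fy=4.8,interpolation=cv2.INTER_CUBIC))
E
```

```text
(no output)
```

View pics/top0.png

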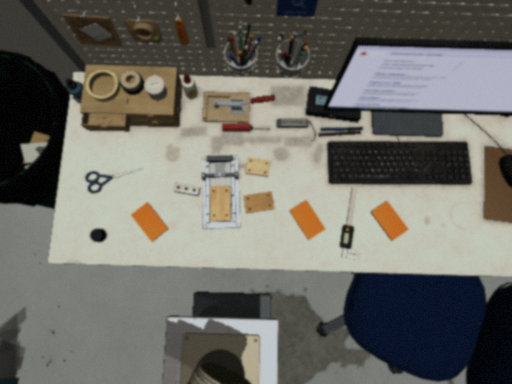

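View pics/crop_top.png

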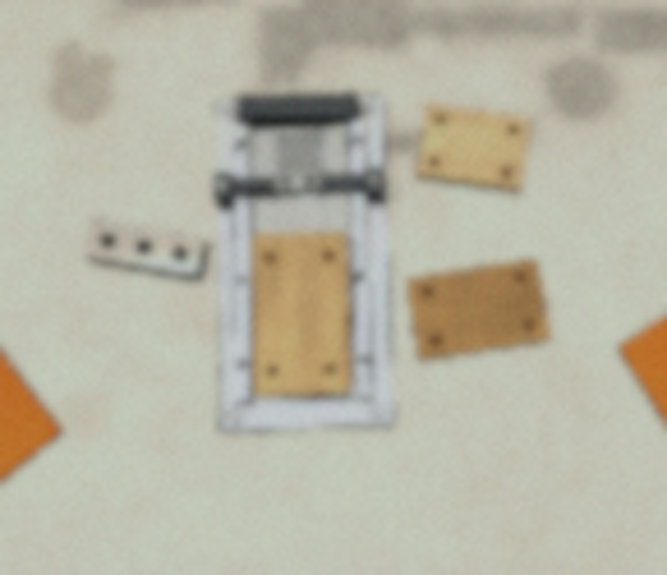

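View pics/crop_side.png

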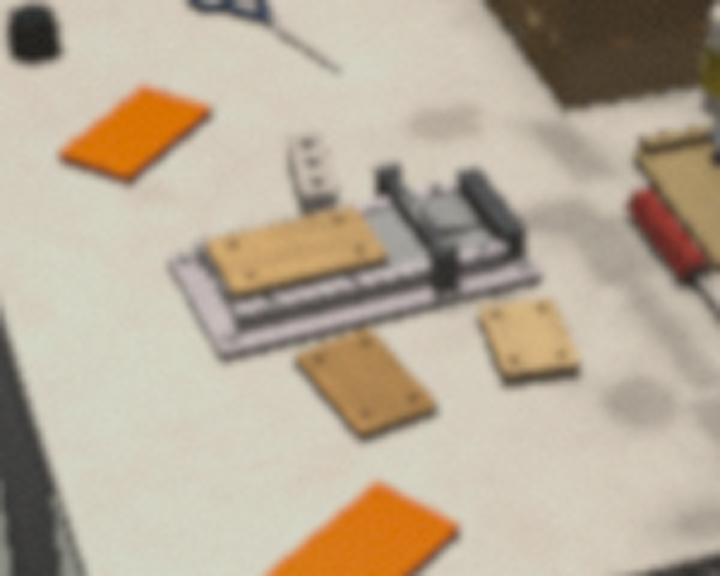

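The jig plate is at top px (220,203). Look-alikes are the cut plates at (259,202) and (257,166), and the orange pieces at (150,221), (307,219) and (389,220). I choose the pale plywood plate between the rails, behind the dark bar at about (220,175). The stop is at about (219,158), so the slide runs roughly along world +x.

```bash
python3 - <<'E'
from h import *
def ray(cam,u,v,z):
    m=robot.camera_model(cam);K=np.array(m['K']);R=np.array(m['R']);t=np.array(m['t'])
    o=-R.T@t; d=R.T@np.linalg.inv(K)@[u,v,1]; return o+d*(z-o[2])/d[2]
for cam in ['top','side']:
    a=cv2.imread(f'pics/{cam}0.png')
    hsv=cv2.cvtColor(a,cv2.COLOR_BGR2HSV)
    m=((hsv[...,0]<28)&(hsv[...,1]>70)&(hsv[...,2]>90)).astype(np.uint8)
    c=(220,203) if cam=='top' else (241,192)
    n,l,s,ce=cv2.connectedComponentsWithStats(m,connectivity=4)
    k=l[c[1],c[0]]; print(cam,s[k],ce[k])
    vs,us=np.nonzero(l==k)
    W=np.array([ray(cam,u,v,.033)[:2] for u,v in zip(us,vs)])
    r=cv2.minAreaRect((W*1000).astype(np.float32)); print(r,W.mean(0))
    e=np.linalg.eigh(np.cov(W.T))[1][:,1]; print('axis',np.degrees(np.arctan2(e[1],e[0])))
f=lambda x,y:(155+x/4.6-.4,135+y/4.6-.4)
for n,x,y,z in [('railL r',220,430,.0),('railR r',394,430,.0),('barL',225,187,.045),('barR',373,185,.045),('stopL',240,108,.036),('stopR',357,106,.036),('plate rl',255,396,.033),('plate rr',350,393,.033),('plate fl',254,234,.033),('plate fr',347,233,.033)]:
    print(n,np.round(ray('top',*f(x,y),z),4))
E
```

```text
top [210 186  21  35 723] [219.89349931 203.06500692]
((477.0975341796875, 17.46575164794922), (101.9029541015625, 59.4170036315918), 2.3270211219787598) [0.47656926 0.01750127]
axis -176.23207730042355
side [223 183  37  19 437] [241.04347826 191.91533181]
((478.1081848144531, 18.109983444213867), (106.23855590820312, 70.13541412353516), 4.11792516708374) [0.47794052 0.01661675]
axis -173.77633727823113
railL r [0.4043 0.069  0.    ]
railR r [ 0.4077 -0.0442  0.    ]
barL [0.5562 0.0687 0.045 ]
barR [ 0.5605 -0.0263  0.045 ]
stopL [0.6117 0.063  0.036 ]
stopR [ 0.6155 -0.0135  0.036 ]
plate rl [0.4235 0.0438 0.033 ]
plate rr [ 0.4273 -0.0163  0.033 ]
plate fl [0.5284 0.0499 0.033 ]
plate fr [ 0.5309 -0.0102  0.033 ]
```

```bash
cat >> h.py <<'E'
from scipy.spatial.transform import Rotation as Ro
YAW=np.radians(3.3); O=np.array([.5188,.0192])
def W(jx,jy,z):
    c,s=np.cos(YAW),np.sin(YAW); return np.array([O[0]+c*jx-s*jy,O[1]+s*jx+c*jy,z])
def J(p):
    c,s=np.cos(YAW),np.sin(YAW); d=np.array(p[:2])-O; return np.array([c*d[0]+s*d[1],-s*d[0]+c*d[1]])
def rel(target,yaw=None):
    s=robot.read_state(); R0=Ro.from_rotvec(s['orientation'])
    sh=R0.inv().apply(np.array(target)-s['tool_pos'])
    best=min((Ro.from_matrix(np.column_stack([[k*np.cos(YAW),k*np.sin(YAW),0],[k*np.sin(YAW),-k*np.cos(YAW),0],[0,0,-1]])) for k in(1,-1)),key=lambda r:(R0.inv()*r).magnitude())
    return sh,(R0.inv()*best).as_rotvec()
E
python3 - <<'E'
from h import *
s=robot.read_state(); print(s['t'],s['tool_pos'],Ro.from_rotvec(s['orientation']).as_matrix().round(3),s['force'],robot.tips_ahead)
p=np.array([.478,.0172]); print('plate in jig',J(p))
t=W(J(p)[0]-.0275,0,.075);print(t,rel(t))
E
```

```text
1.1 [0.17028927 0.57534829 0.2296502 ] [[-0.959  0.284  0.   ]
 [ 0.284  0.959  0.   ]
 [-0.     0.    -1.   ]] [-0.09772891  0.65962355  0.3727105 ] 0.011
plate in jig [-0.04084747  0.00035193]
[0.45056586 0.01526564 0.075     ] (array([-0.42770757, -0.45751263,  0.15463714]), array([ 3.57539628e-05,  1.63834779e-05, -3.45361659e-01]))
```

>>> move_arm --deltas '[-0.036, -0.038, 0.0, 0, 0, -0.03, 0, -0.072, -0.076, 0.0, 0, 0, -0.06, 0, -0.107, -0.114, 0.0, 0, 0, -0.09, 0, -0.143, -0.152, 0.0, 0, 0, -0.12, 0, -0.178, -0.19, 0.01, 0, 0, -0.15, 0, -0.214, -0.228, 0.02, 0, 0, -0.18, 0, -0.25, -0.266, 0.03, 0, 0, -0.21, 0, -0.285, -0.305, 0.04, 0, 0, -0.24, 0, -0.32, -0.343, 0.05, 0, 0, -0.27, 0, -0.357, -0.381, 0.06, 0, 0, -0.3, 0, -0.393, -0.419, 0.07, 0, 0, -0.33, 0, -0.4277, -0.4575, 0.085, 0, 0, -0.345, 0]' --squeeze 10

```text
t: 2.6
tool_pos: [0.4517, 0.0135, 0.1451]
orientation: [-0.09, 3.138, -0.0]
force: [1.4, 0.2, -0.4]
opening: 0.0005
gripper_force: 0.0
```

```bash
python3 - <<'E'
from h import *
s=robot.read_state(); print(s['t'],s['q'],s['opening'],s['tool_pos'])
print(rel(W(-.0683,0,.06)))
E
```

```text
2.6 [-8.38461531e-02 -2.27477905e-01  1.99043436e+00  1.57044483e-04
  1.37655362e+00 -1.71231668e+00] 0.0004898373928040468 [0.45168846 0.01347583 0.14508079]
(array([0.00114741, 0.00186352, 0.08507832]), array([-1.41080964e-04,  2.08350232e-03,  4.81862958e-05]))
```

>>> move_arm --deltas '[0.001, 0.001, 0.03, 0, 0, 0, 0, 0.001, 0.0015, 0.06, 0, 0, 0, 0, 0.001, 0.0015, 0.083, 0, 0, 0, 0, 0.001, 0.0015, 0.083, 0, 0, 0, 0, 0.001, 0.0015, 0.083, 0, 0, 0, 0]'

```text
t: 3.22
tool_pos: [0.4501, 0.0167, 0.0627]
orientation: [-0.09, 3.139, -0.0]
force: [0.1, 0.4, 0.5]
opening: 0.0006
gripper_force: 0.0
```

```bash
python3 - <<'E'
from h import *
s=robot.read_state(); print(s['t'],s['tool_pos'],s['force'],J(s['tool_pos']))
ims=[]
for c,(v,u) in [('top',(140,160)),('side',(130,180))]:
    p,d=robot.read_camera(c); ims.append(cv2.resize(p[v:v+120,u:u+120,::-1],(400,400),interpolation=cv2.INTER_CUBIC)); cv2.imwrite(f'pics/{c}1.png',p[:,:,::-1])
cv2.imwrite('pics/b.png',np.hstack(ims))
E
```

```text
3.225 [0.45007665 0.01667916 0.06266754] [0.06483881 0.38119065 0.54965992] [-0.0687545   0.00143933]
```

View pics/b.png

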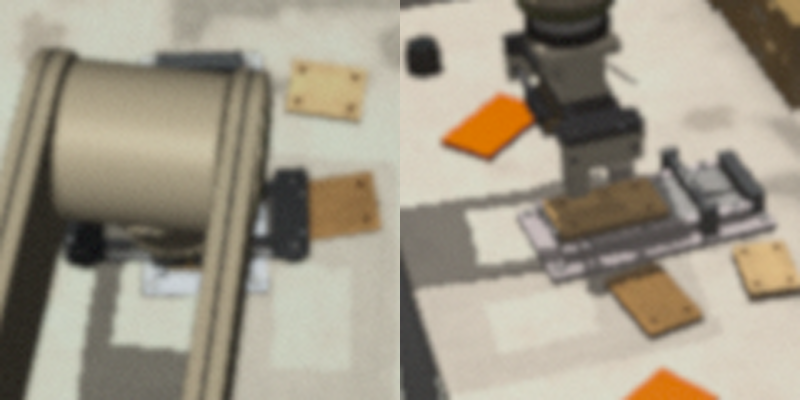

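The side view shows the closed fingertips above the rear part of the plate, with the bar ahead of it. Next I press down.

>>> move_arm --deltas '[0, -0.001, 0.008, 0, 0, 0, 0, 0, -0.001, 0.013, 0, 0, 0, 0, 0, -0.001, 0.016, 0, 0, 0, 0, 0, -0.001, 0.019, 0, 0, 0, 0, 0, -0.001, 0.022, 0, 0, 0, 0, 0, -0.001, 0.022, 0, 0, 0, 0]'

```text
t: 4.08
tool_pos: [0.45, 0.0157, 0.0403]
orientation: [-0.09, 3.14, -0.0]
force: [-4.0, 0.1, 9.7]
opening: 0.0005
gripper_force: 4.7
```

>>> move_arm --deltas '[0, 0, 0.002, 0, 0, 0, 0, 0, 0, 0.003, 0, 0, 0, 0, 0, 0, 0.004, 0, 0, 0, 0, 0, 0, 0.004, 0, 0, 0, 0]'

```text
t: 4.58
tool_pos: [0.4509, 0.0156, 0.0376]
orientation: [-0.09, 3.138, -0.001]
force: [-6.0, 0.3, 17.6]
opening: 0.0005
gripper_force: 9.0
```

>>> move_arm --deltas '[-0.003, 0, 0.0005, 0, 0, 0, 0, -0.006, 0, 0.001, 0, 0, 0, 0, -0.009, 0, 0.001, 0, 0, 0, 0, -0.012, 0, 0.001, 0, 0, 0, 0, -0.015, 0, 0.001, 0, 0, 0, 0, -0.018, 0, 0.001, 0, 0, 0, 0, -0.02, 0, 0.001, 0, 0, 0, 0, -0.02, 0, 0.001, 0, 0, 0, 0]'

```text
t: 5.58
tool_pos: [0.4717, 0.0166, 0.0376]
orientation: [-0.09, 3.137, -0.001]
force: [-7.2, -0.7, 23.9]
opening: 0.0002
gripper_force: 11.8
```

```bash
cat > look.py <<'E'
from h import *
import sys
s=robot.read_state(); print(s['t'],s['tool_pos'],s['force'],J(s['tool_pos']))
p,d=robot.read_camera('side'); cv2.imwrite('pics/raw.png',p[:,:,::-1])
cv2.imwrite(sys.argv[1],cv2.resize(p[155:235,210:310,::-1],(750,600),interpolation=cv2.INTER_CUBIC))
E
python3 look.py pics/c.png
```

```text
5.575 [0.47171642 0.01655657 0.03758481] [-7.2494479  -0.69904821 23.88136272] [-4.71576753e-02  7.12719316e-05]
```

View pics/c.png

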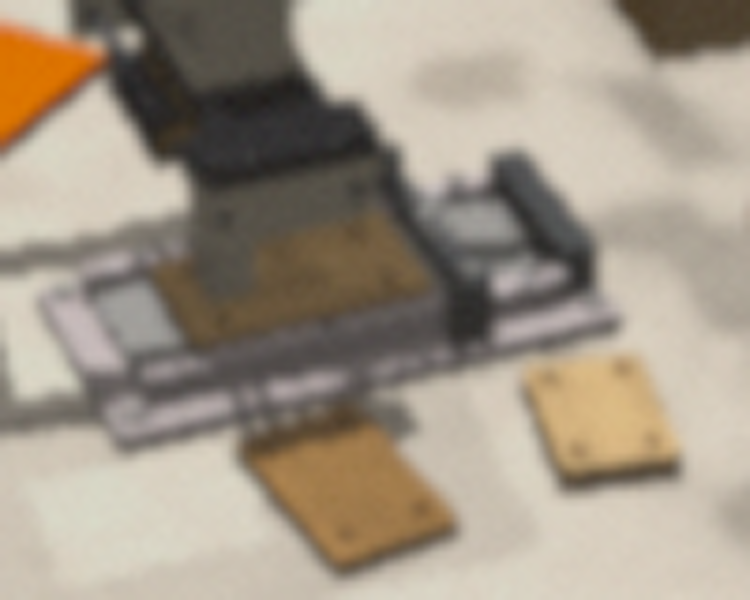

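The plate has moved about 20 mm with the tips: its rear edge is at (170,300) in the crop and its lead is at the bar, about (435,265). Next I slide it under the bar.

>>> move_arm --deltas '[-0.003, 0, 0.0005, 0, 0, 0, 0, -0.006, 0, 0.0005, 0, 0, 0, 0, -0.009, 0, 0.0005, 0, 0, 0, 0, -0.012, 0, 0.0005, 0, 0, 0, 0, -0.015, 0, 0.0005, 0, 0, 0, 0, -0.018, 0, 0.0005, 0, 0, 0, 0, -0.021, 0, 0.0005, 0, 0, 0, 0, -0.024, 0, 0.0005, 0, 0, 0, 0, -0.027, 0, 0.0005, 0, 0, 0, 0, -0.03, 0, 0.0005, 0, 0, 0, 0]'

```text
t: 6.88
tool_pos: [0.5017, 0.0183, 0.0376]
orientation: [-0.09, 3.137, -0.001]
force: [-9.1, -0.3, 27.4]
opening: 0.0004
gripper_force: 14.0
```

```bash
python3 look.py pics/d.png
```

```text
6.875 [0.50172656 0.01827533 0.03762634] [-9.06384603 -0.29379885 27.4458035 ] [-1.70983588e-02  5.96751862e-05]
```

View pics/d.png

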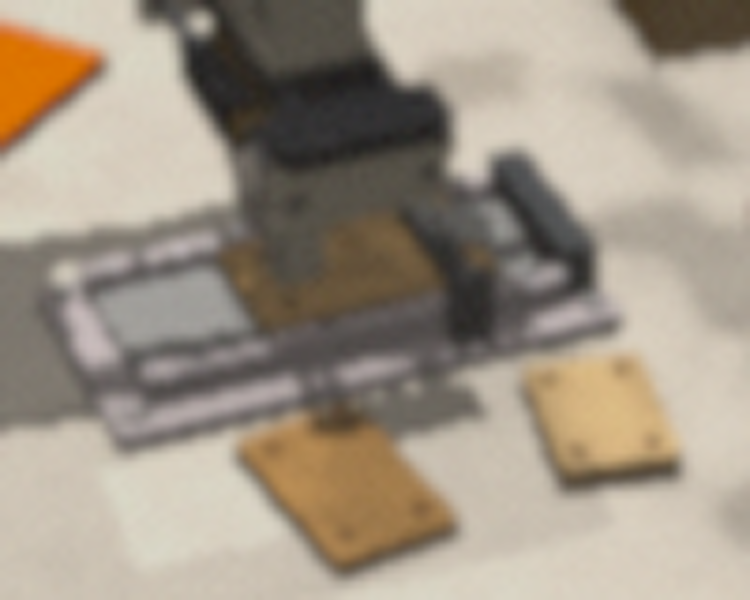

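The plate is passing under the bar: its lead shows beyond it at about (485,255), and the rear is at (235,280). I push on towards the stop.

>>> move_arm --deltas '[-0.003, 0, 0.0005, 0, 0, 0, 0, -0.006, 0, 0.0005, 0, 0, 0, 0, -0.009, 0, 0.0005, 0, 0, 0, 0, -0.012, 0, 0.0005, 0, 0, 0, 0, -0.014, 0, 0.0005, 0, 0, 0, 0, -0.016, 0, 0.0005, 0, 0, 0, 0, -0.018, 0, 0.0005, 0, 0, 0, 0, -0.02, 0, 0.0005, 0, 0, 0, 0, -0.02, 0, 0.0005, 0, 0, 0, 0]'

```text
t: 8.05
tool_pos: [0.5219, 0.0194, 0.0376]
orientation: [-0.09, 3.136, -0.001]
force: [-10.3, -0.9, 30.3]
opening: 0.0006
gripper_force: 15.2
```

>>> move_arm --deltas '[-0.001, 0, 0, 0, 0, 0, 0, -0.002, 0, 0, 0, 0, 0, 0, -0.003, 0, 0, 0, 0, 0, 0, -0.003, 0, 0, 0, 0, 0, 0]'

```text
t: 8.55
tool_pos: [0.5247, 0.0196, 0.0376]
orientation: [-0.09, 3.136, -0.001]
force: [-10.8, -0.4, 31.8]
opening: 0.0009
gripper_force: 15.4
```

>>> move_arm --deltas '[-0.001, 0, -0.0003, 0, 0, 0, 0, -0.002, 0, -0.0005, 0, 0, 0, 0, -0.003, 0, -0.0005, 0, 0, 0, 0, -0.004, 0, -0.0005, 0, 0, 0, 0, -0.004, 0, -0.0005, 0, 0, 0, 0]'

```text
t: 9.18
tool_pos: [0.5259, 0.0197, 0.0375]
orientation: [0.09, -3.138, 0.001]
force: [-23.3, -1.4, 41.7]
opening: 0.0008
gripper_force: 20.3
```

```bash
python3 look.py pics/e.png
```

```text
9.175 [0.52588905 0.0196637  0.03752263] [-23.26232653  -1.40524966  41.71239239] [7.10398995e-03 5.48561606e-05]
```

View pics/e.png

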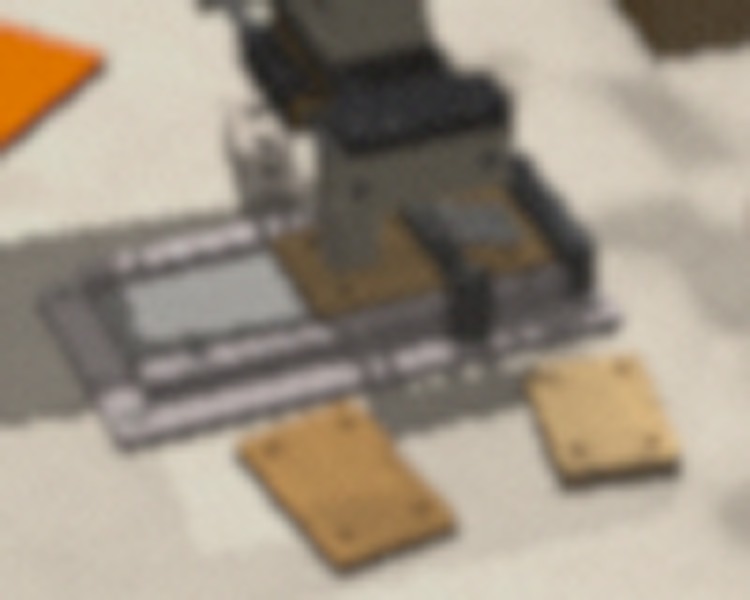

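The force jumped to −23 N in x and the tool stopped at jig x of about 7 mm. The picture shows the plate under the bar and leaf, up against the stop at (560,255), so it is home. I lift straight up while still biased forward.

>>> move_arm --deltas '[0, 0, -0.003, 0, 0, 0, 0, 0, 0, -0.006, 0, 0, 0, 0, 0, 0, -0.01, 0, 0, 0, 0, 0, 0, -0.016, 0, 0, 0, 0, 0, 0, -0.03, 0, 0, 0, 0, 0, 0, -0.06, 0, 0, 0, 0, 0.03, 0, -0.1, 0, 0, 0, 0, 0.08, 0, -0.14, 0, 0, 0, 0, 0.1, 0, -0.16, 0, 0, 0, 0, 0.1, 0, -0.16, 0, 0, 0, 0]'

```text
t: 10.48
tool_pos: [0.4274, 0.0143, 0.1971]
orientation: [-0.09, 3.134, -0.001]
force: [1.3, -0.8, -0.2]
opening: 0.0004
gripper_force: 0.0
```

```bash
python3 look.py pics/f.png; python3 - <<'E'
from h import *
p,d=robot.read_camera('side')
for l in['plate','plate_lead']:
  for r in robot.recognise('side',l)[:4]: print(l,r['uv'],r['confidence'],J(pt('side',d,*r['uv'])))
E
```

```text
10.475 [0.42743122 0.01425396 0.19714913] [ 1.26771359 -0.84346376 -0.17127361] [-0.09150199  0.00032172]
plate [208.1, 167.5] 0.91 [-0.08552862  0.21469977]
plate [253.0, 254.5] 0.66 [-0.09670357 -0.24982215]
plate_lead [252.6, 254.1] 0.94 [-0.09746857 -0.24883884]
plate_lead [261.4, 190.3] 0.83 [ 0.02292078 -0.00944254]
plate_lead [208.3, 166.5] 0.61 [-0.0846788   0.21404735]
plate_lead [290.4, 325.9] 0.6 [-0.10372765 -0.51033564]
```

View pics/f.png

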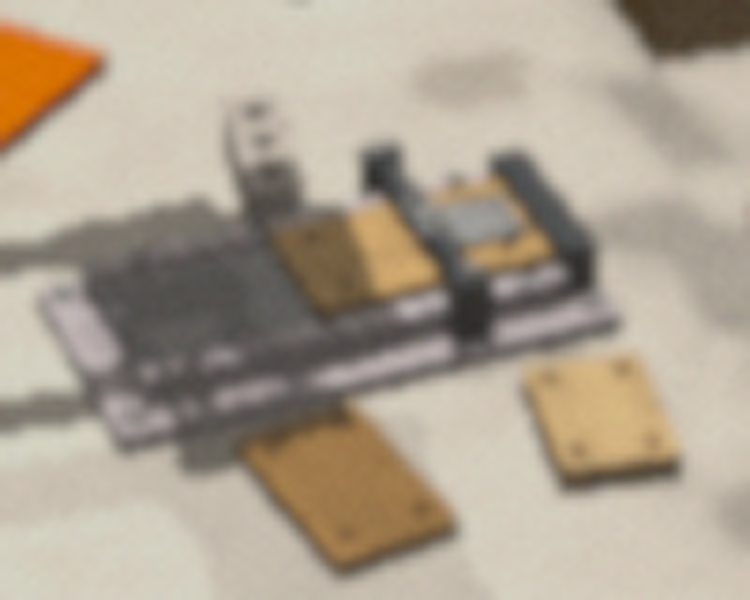

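The plate is still against the stop, under the bar and leaf. Its rear edge runs (275,235) to (320,310), unchanged since release, and the bystanders are where they were.

```bash
python3 -c "
from plant import robot
print(robot.close_job())"
```

```text
the job is handed in; nothing more can be done
None
```

I pressed the plate down, slid it under the bar and leaf spring until it stopped against the end stop, let go, and handed the job in at about 10.5 s; the last picture shows it still home and the other things nearby in place.

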